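# Slide the oak sample through the guide posts to the sanding stop

## Task

Load the sanding station: gently push the pale oak sample block along the deck, short side first, through the gap between the two steel guide posts, until it lies flat against the blue stop bar behind them. Push it with the fingers only, never pick it up or tip it or take it round the posts. Leave the walnut offcut, the sanding pad, the jar and the emergency stop alone, and finish clear of everything.

Things in the scene. Friction and masses are not known exactly. Their poses are not given: they have to be found in the camera images.
- sample: loose pale oak block, 110 (its x) x 90 (its y) x 24 mm high, about 0.16 kg, flat on the deck before the posts, up to 30 degrees askew and 45 mm to one side of the gap's middle; origin at the centre of its underside, z up. It passes the gap with its x along the station's x (either way round). It slides with ordinary dry friction (under 3 N).
- station: fixed sanding station: two guide posts and a stop bar. Origin on the deck midway between the posts; x points the way in, through the gap to the stop; z up. A block that is home has its origin at x = 75 mm, y about 0.
- gap (a point): middle of the gap, on the deck (the station's origin). Posts: upright steel cylinders, 24 mm in diameter, 36 mm high, axes at station y = +60 and -60 mm; the gap is 96 mm, 6 mm wider than the block. Outside each post lies a low blue foot, 36 x 30 x 6 mm high, centred at y = +-86 mm.
- stop_face (a point): centre of the near face of the blue stop bar, 17 mm above the deck, at station x = 130 mm; the bar is 24 mm (x) x 160 mm (y) x 34 mm high and does not move
- walnut: loose dark walnut offcut, 70 x 40 x 24 mm, beside the station at its -y side or behind the stop bar; bystander; origin at the centre of its underside
- pad: loose yellow and black sanding pad lying flat, 72 mm across, 34 mm high with its stud, beside the station at its -y side or behind the stop bar; bystander; origin at the centre of its underside
- jar: loose small jar with a black cap, 52 mm across, 60 mm high, beside the station at its +y side; bystander; origin at the centre of its underside
- estop_top (a point): top of the red button of the emergency stop, a fixed low yellow box 66 mm square and 12 mm high, top of the button 22 mm above the deck; not to be pressed
- estop (a joint): travel of the emergency stop button: 0 is up, 0.006 m fully pressed (12 N)
There are look-alikes about, which are no part of the job. What is meant by the sample is not orange, pink or turquoise, and is the smaller of those in its own colour.

How it is judged:
By the outcome, as a careful person would: the job done as asked, in the order asked, and still so for the second after the job is handed in, with the robot touching nothing.
It also fails if it takes over 72 s, if anything falls off the work surface, if the arm or the gripper's body presses on something with over 40 N, if the wrist force passes 120 N, or if a joint passes its speed limit or range.

## Robot

A 6-joint arm with a two-finger parallel gripper is mounted at the origin on the work surface. World frame = base frame: x ahead of the robot, y to its left, z up, the work surface at z = 0. Lengths are in mm, angles in rad, forces in N, time in s.
With the tool pointing down it reaches from about 275 to 750 mm from the base axis. Payload 10.2 kg.
Tool frame: the origin (TCP) lies at the very end of the fingers, on their centre line; the grasp point (between the pads) lies 19 mm behind it; y points along the fingers, x is the direction in which the jaws open and shut, and the axes are right-handed (so a half turn about y gives the same grasp; the last joint's range is limited). The gripper opens to 88 mm and grips with 3 to 60 N. Pads are 18 mm wide; open, the fingers measure 123 mm over their backs; the gripper's body (75 mm by 187 mm) begins 45 mm behind the grasp point.
Start: joints at [-1.57, 0.313, 1.498, -0, 1.331, -0.223], TCP at [116.503, -511.916, 238.72] pointing down, gripper open.
Joint ranges: [-2.94, 2.94], [-0.97, 2.17], [0.19, 2.56], [-1.23, 4.37], [0.02, 3.11], [-2.88, 2.88]. Speed limits (rad/s): [2.39, 2.39, 3.01, 3.14, 3.14, 3.14].

## Interface

Orientations are given as [roll, pitch, yaw] about the fixed x, y, z axes, in that order (R = Rz(yaw) Ry(pitch) Rx(roll)).
In Python, from plant import ctrl gives the robot as it stands.
- The arm moves only by the tool step_arm, never from a script. Its argument "steps" is one flat list of numbers, 7 for each row, row after row: the shift along the tool's x, y, z in mm, then the turn, a rotation vector about the tool's x, y, z in units of 5 degrees (1.0 is 5 degrees), then the opening, from 0 (shut) to 1 (fully open). In form: [tx, ty, tz, wx, wy, wz, grip, tx, ty, tz, wx, wy, wz, grip, ...]. A call has 1 to 10 rows; each row shifts and turns the commanded pose from where the row before left it, along the tool's axes as they then stand; what a row does not reach is not made up. A row lasts 1/12 s, in which the tool goes at most 41.7 mm and 7.16 degrees, less where a joint would pass 70% of its speed; a pose out of reach is approached as far as the arm can. A call with a gripper value outside its range is refused whole. The fingers move at their own pace and stop on an object; "newtons" is the grip in N (left out, the last holds). Time passes only in rows, so rows that do not move let the fingers close. It gives the time, the measured TCP pose, the force and the opening at its end, in the units of the state.
- ctrl.observe(): the state, without advancing time (a new reading comes with each control period).
- ctrl.grab_frame(name): name is "scene" or "side" or "wrist"; returns a dict with "color" (400x640x3 uint8, red, green, blue), "intrinsics" (3x3 intrinsics, pixels), "dist_coeffs" ([k1, k2, p1, p2, k3] as OpenCV has them; the pictures are not rectified), "rvec" (rotation vector, rad) and "tvec" (3), from world to camera coordinates, as OpenCV has them. Camera axes: x right, y down, z forward; pixel columns grow to the right and rows downward; lengths in mm; the calibration is good to about 2 mm. A picture is of the moment at which its call begins. There is no depth.
- ctrl.job_done(): hands the job in, once; it reports no verdict.
Trained networks look in the newest picture that a camera, given by its name, has taken for a name from the list of things; names that differ only in an ending like _2 or _b are one class to them, and where a whole thing is asked for, a point or a joint stands for the part that bears it (a point fixed in the world has none). Each returns a list of dicts, best first, with "p" (0 to 1); they miss things now and then, are a little off and sometimes report something else, mostly with a low value. They report only what shows in the picture. A call takes as long as a camera call. They do not tell look-alikes from the thing itself.
- ctrl.trace(query, camera): "region" (400x640 bool, what is visible of it) and "rect" ([left, top, right, bottom] in pixels, round what is visible of it).
- ctrl.spot_point(query, camera): "at" ([column, row] in pixels: a listed point, or the origin of a listed thing).
The state is a dict: "time": time; "joint_positions": joint angles; "dq": joint speeds; "joint_torque": joint torques, N m; "tcp_pos": TCP position; "tcp_rot": TCP orientation; "wrist_force": force on the tool from outside, world axes, zero at the start; "torque": the same for the moment, N m; "opening": finger opening in mm.
Only numpy, scipy, OpenCV 4.12 (cv2) and the standard library are available. Lean on these libraries where they do the work, as an engineer would, in place of code of your own. Each camera call takes 0.05 s, during which the arm holds its last target. There are 200 camera calls.

## Working session

There is one attempt and no reset: what is moved stays moved. The work goes in short steps, Python scripts to look and compute and a tool call to move; the robot and the scene stay as the last step left them, time stands still between calls to the robot, and variables do not carry over. Pictures are saved under pics/ and viewed, about 8 in all and at most 12, crops included, and the job is handed in when it is done.

Besides the shell and the picture viewer there is one more tool, called after "Emit:" in YAML: its name, and indented under it one key for each argument. step_arm: Moves the arm, as the interface text tells. Its arguments: {"type":"object","properties":{"steps":{"type":"array"},"newtons":{"type":"number"}},"required":["steps"]}

```bash
mkdir -p pics; ls
cat > h.py <<'E'
import numpy as np, cv2
from plant import ctrl
def ray(f,uv,z=0.):
    K=np.array(f["intrinsics"],float);d=np.array(f["dist_coeffs"],float)
    R=cv2.Rodrigues(np.array(f["rvec"],float))[0];t=np.array(f["tvec"],float).ravel()
    p=cv2.undistortPoints(np.array(uv,float).reshape(-1,1,2),K,d).reshape(-1,2)
    r=np.c_[p,np.ones(len(p))]@R; c=-R.T@t
    return (c+r*((z-c[2])/r[:,2])[:,None])[:,:2]
def proj(f,P):
    return cv2.projectPoints(np.array(P,float).reshape(-1,1,3),np.array(f["rvec"],float),np.array(f["tvec"],float),np.array(f["intrinsics"],float),np.array(f["dist_coeffs"],float))[0].reshape(-1,2)
def save(n,im): cv2.imwrite("pics/"+n+".png",cv2.cvtColor(np.ascontiguousarray(im),cv2.COLOR_RGB2BGR))
E
python3 - <<'E'
from h import *
s=ctrl.observe();print(s['tcp_pos'],s['tcp_rot'],s['wrist_force'],s['time'])
ims=[]
for c in ["scene","side"]:
    f=ctrl.grab_frame(c);ims.append(f["color"])
    for q in ["sample","station","walnut","pad","jar"]:
        for r in ctrl.trace(q,c)[:4]:
            m=r["region"].astype(np.uint8);cs=max(cv2.findContours(m,0,2)[0],key=cv2.contourArea)
            print(c,q,round(r["p"],2),np.round(r["rect"]),m.sum())
    for q in ["sample","gap","stop_face","estop_top"]:
        for r in ctrl.spot_point(q,c)[:4]:
            z={"stop_face":17,"estop_top":22}.get(q,0)
            print(c,q,round(r["p"],2),np.round(r["at"]),ray(f,r["at"],z).round())
for n,i in zip(["scene","side"],ims): save(n+"0",i)
E
```

```text
pics
[ 116.49759044 -511.66751247  238.18295733] [-1.57051990e+00  1.22016491e-03 -1.34702815e+00] [0.8106293  0.66439924 0.18400888] 0.0
scene sample 0.91 [219. 145. 277. 193.] 1635
scene sample 0.82 [243. 205. 290. 251.] 1271
scene sample 0.66 [230. 276. 302. 342.] 3857
scene sample 0.59 [179. 196. 213. 232.] 1219
scene station 0.76 [303. 164. 386. 236.] 1079
scene station 0.56 [353. 227. 377. 253.] 516
scene walnut 0.55 [301. 144. 320. 166.] 334
scene walnut 0.52 [371. 157. 395. 181.] 342
scene walnut 0.3 [304. 164. 386. 235.] 1039
scene pad 0.74 [350. 230. 380. 256.] 559
scene jar 0.88 [299. 144. 320. 168.] 301
scene sample 0.97 [190. 274.] [[ 614. -384.]]
scene sample 0.81 [243. 169.] [[ 334. -135.]]
scene sample 0.78 [196. 218.] [[ 451. -320.]]
scene sample 0.58 [266. 229.] [[ 578. -161.]]
scene gap 0.96 [327. 210.] [[599.  16.]]
scene stop_face 0.62 [365. 182.] [[574. 156.]]
scene estop_top 0.49 [453. 162.] [[635. 441.]]
side sample 0.79 [348. 140. 401. 189.] 1415
side sample 0.78 [406. 190. 451. 246.] 1223
side sample 0.77 [392. 103. 443. 136.] 1112
side sample 0.67 [302.  86. 369. 136.] 2094
side station 0.75 [254. 167. 286. 190.] 580
side station 0.66 [253. 180. 358. 265.] 1680
side walnut 0.57 [246. 249. 283. 282.] 661
side pad 0.81 [256. 163. 284. 189.] 582
side pad 0.43 [242. 250. 282. 282.] 685
side jar 0.97 [356. 244. 379. 273.] 673
side sample 0.9 [336. 111.] [[ 794. -251.]]
side sample 0.78 [449. 162.] [[ 451. -313.]]
side sample 0.68 [415. 124.] [[ 601. -365.]]
side sample 0.62 [435. 222.] [[ 362. -129.]]
side stop_face 0.64 [281. 233.] [[585. 150.]]
side estop_top 0.72 [163. 298.] [[635. 431.]]
```

Run:
```python
import cv2
a=cv2.imread("pics/scene0.png")[110:360,150:490];b=cv2.imread("pics/side0.png")[70:320,130:470]
import numpy as np
cv2.imwrite("pics/scene0c.png",cv2.resize(a,None,fx=2.35,fy=2.35,interpolation=3))
```

```text
(no output)
```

View pics/scene0c.png

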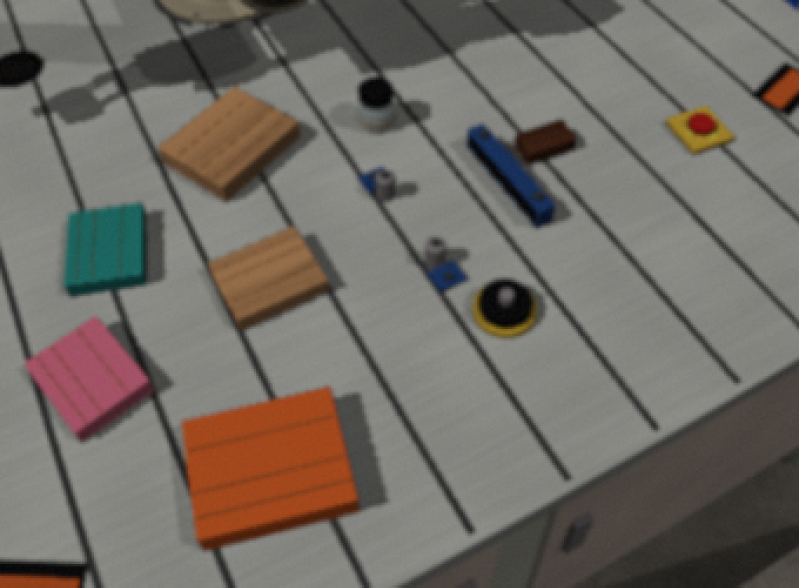

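View pics/side0.png

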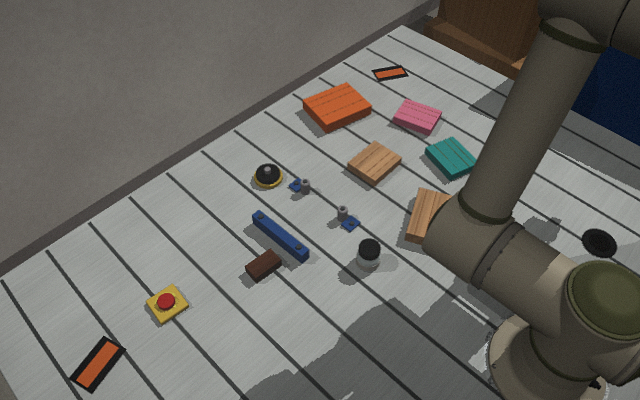

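There are two oak-coloured blocks. In the scene camera they are at about (266,229) and (245,169); in the side camera they are at (374,162) and (425,215). The one at (266,229) is smaller although it is nearer the camera, and it lies before the posts, so it is the sample. The posts are at about (314,186) and (335,213), with the bar at about (367,184). I'll fit the poses by silhouette.

```bash
cat >> h.py <<'E'
from scipy.optimize import minimize
def box(x,y,a,dx,dy,h):
    c,s=np.cos(a),np.sin(a)
    return np.array([[x+c*u-s*v,y+s*u+c*v,z] for u in(-dx/2,dx/2) for v in(-dy/2,dy/2) for z in(0,h)])
def sil(f,B,k=4):
    p=cv2.convexHull(proj(f,B).astype(np.float32)).reshape(-1,2)
    m=np.zeros((400,640),np.uint8);cv2.fillConvexPoly(m,np.round(p*16).astype(np.int32),255,cv2.LINE_AA,4);return m/255.
def fit(obs,x0,dims):
    def cost(q):
        e=0
        for f,m in obs:
            s=sil(f,box(q[0],q[1],q[2]/100,*dims)); e+=1-np.minimum(s,m).sum()/np.maximum(s,m).sum()
        return e/len(obs)
    best=None
    for a in x0[2]:
        sm=np.array([[x0[0],x0[1],a*100]]+[[x0[0]+(i==0)*10,x0[1]+(i==1)*10,a*100+(i==2)*15] for i in range(3)])
        r=minimize(cost,sm[0],method="Nelder-Mead",options=dict(initial_simplex=sm,xatol=.1,fatol=1e-4))
        if best is None or r.fun<best.fun: best=r
    return best.x[0],best.x[1],best.x[2]/100,best.fun
def blue(f):
    h=cv2.cvtColor(f["color"],cv2.COLOR_RGB2HSV);m=((abs(h[...,0].astype(int)-110)<14)&(h[...,1]>110)).astype(np.uint8)
    return m
def comps(m,amin=15):
    n,l,st,ce=cv2.connectedComponentsWithStats(m)
    return [(st[i,4],ce[i],(l==i).astype(float)) for i in range(1,n) if st[i,4]>amin]
def near(c,q,f,uv):
    rs=[r for r in ctrl.trace(q,c) if np.hypot((r["rect"][0]+r["rect"][2])/2-uv[0],(r["rect"][1]+r["rect"][3])/2-uv[1])<25]
    return rs[0]["region"].astype(float) if rs else None
E
python3 - <<'E'
from h import *
ob=[];bb=[]
for c,uv,bv in [("scene",(266,229),(367,184)),("side",(374,164),(281,236))]:
    f=ctrl.grab_frame(c);m=near(c,"sample",f,uv);print(c,m is not None)
    if m is not None: ob.append((f,m));print(" sample",fit([(f,m)],(560,-160,[0,.4,.8,1.2,1.6,2,2.4,2.8]),(110,90,24)))
    for a,ce,mm in comps(blue(f)):
        print(c,a,ce.round(1),ray(f,ce,3).round())
        if np.hypot(*(ce-bv))<20: bb.append((f,mm));print(" bar",fit([(f,mm)],(585,155,[0,-.4,.4]),(160,24,34)))
    for p in [(313.8,185.7),(335,213.4)] if c=="scene" else [(305,181),(342,209)]: print("post",ray(f,p,36).round())
print("both",fit(ob,(560,-160,[0,.4,.8,1.2,1.6,2,2.4,2.8]),(110,90,24)))
print("bar",fit(bb,(585,155,[0,-.4,.4]),(160,24,34)))
for c,q,z in [("scene","jar",0),("side","jar",0),("scene","pad",0),("side","pad",0),("side","walnut",0)]:
    f=ctrl.grab_frame(c);print(c,q,[(round(r["p"],2),ray(f,r["at"],z).round()) for r in ctrl.spot_point(q,c)[:2]])
E
```

```text
scene True
 sample (np.float64(578.2354773676971), np.float64(-164.84394380487154), np.float64(1.58752095182884), np.float64(0.0988774600598904))
scene 122 [96.2 37.6] [[-907. -473.]]
scene 1307 [494.   58.1] [[ 211. 1066.]]
scene 157 [485.5 103.7] [[443. 780.]]
scene 422 [368.  184.1] [[575. 169.]]
 bar (np.float64(576.6023094925615), np.float64(160.62782875493653), np.float64(-0.06412824346620699), np.float64(0.4038832790898217))
scene 30 [306.5 187.2] [[498.   3.]]
scene 111 [339.3 227. ] [[669.  16.]]
scene 2164 [  8.5 294.6] [[ 459. -832.]]
post [[530.  12.]]
post [[645.  15.]]
side True
 sample (np.float64(579.3429368265852), np.float64(-165.28413047356707), np.float64(1.6240744280014576), np.float64(0.07700727269988628))
side 4321 [613.   94.2] [[ 251. -906.]]
side 79 [295.2 185.1] [[674.  23.]]
side 596 [280.4 233.6] [[593. 147.]]
 bar (np.float64(588.5806978308412), np.float64(153.27499912922679), np.float64(-0.054937060781622034), np.float64(0.4926784358262718))
side 134 [349.9 223.1] [[500.  15.]]
post [[645.  16.]]
post [[524.  17.]]
both (np.float64(579.0764576625065), np.float64(-165.3948010526671), np.float64(1.598791899480126), np.float64(0.08979707426779138))
bar (np.float64(583.7890688878482), np.float64(156.7570724090502), np.float64(-0.037377121535602874), np.float64(0.45681074779793557))
scene jar []
side jar [(0.87, array([[399.,  67.]]))]
scene pad []
side pad [(0.58, array([[731.,  58.]]))]
side walnut [(0.67, array([[561., 237.]]))]
```

Emit:
step_arm:
  steps: [-11,0,38,0,0,0,0.4,-11,0,38,0,0,0,0.4,-11,0,38,0,0,0,0.4,-11,0,38,0,0,0,0.4,-11,0,38,0,0,0,0.4,-11,0,38,0,0,0,0.4,-11,0,38,0,0,0,0.4,-11,0,38,0,0,0,0.4,-11,0,38,0,0,0,0.4,-11,0,38,0,0,0,0.4]

```text
time: 2.53
tcp_pos: [464.2, -319.0, 238.9]
tcp_rot: [-1.571, -0.0, -1.347]
wrist_force: [0.3, -1.2, 0.7]
opening: 35.3
```

Emit:
step_arm:
  steps: [0,0,0,0,-1.4,0,0.4,0,0,0,0,-1.4,0,0.4,0,0,0,0,-1.4,0,0.4,0,0,0,0,-1.4,0,0.4,0,0,0,0,-1.4,0,0.4,0,0,0,0,-1.4,0,0.4,0,0,0,0,-1.4,0,0.4,0,0,0,0,-1.4,0,0.4,0,0,0,0,-1.4,0,0.4,0,0,0,0,-1.4,0,0.4]

```text
time: 3.37
tcp_pos: [462.6, -320.3, 238.7]
tcp_rot: [-1.571, 0.0, -0.119]
wrist_force: [0.3, -0.2, -0.0]
opening: 35.5
```

Emit:
step_arm:
  steps: [0,0,0,0,-1.36,0,0.4,29,0,20,0,0,0,0.4,29,0,20,0,0,0,0.4,29,0,20,0,0,0,0.4,29,0,10,0,0,0,0.4,0,0,0,0,0,0,0.4]

```text
time: 3.87
tcp_pos: [582.4, -248.4, 237.9]
tcp_rot: [-1.57, -0.001, -0.003]
wrist_force: [-0.8, 1.5, 0.1]
opening: 35.3
```

Run:
```python
from h import *
print(ctrl.observe()["tcp_pos"])
f=ctrl.grab_frame("wrist");save("w1",f["color"])
R=cv2.Rodrigues(np.array(f["rvec"]))[0];print(-R.T@np.array(f["tvec"]).ravel())
for r in ctrl.trace("sample","wrist"):
    m=r["region"].astype(np.uint8);print(round(r["p"],2),r["rect"],m.sum())
for q in ["gap","stop_face","sample"]: print(q,[(round(r["p"],2),r["at"],ray(f,r["at"],17*(q=="stop_face")).round()) for r in ctrl.spot_point(q,"wrist")])
```

```text
[ 582.43211147 -248.36101631  237.87544068]
[ 581.46394316 -178.5614378   385.18973272]
0.85 [289.1, 233.7, 375.1, 297.7] 3177
0.8 [425.0, 102.6, 582.5, 252.4] 15473
0.72 [31.3, 2.1, 195.2, 148.4] 15340
0.6 [161.8, 183.6, 264.1, 271.3] 5936
0.59 [271.3, 42.1, 359.0, 152.6] 9040
gap []
stop_face []
sample [(0.93, [123.0, 65.0], array([[ 359., -126.]])), (0.85, [340.9, 273.8], array([[ 610., -387.]])), (0.8, [216.6, 229.5], array([[ 451., -324.]])), (0.77, [314.9, 100.2], array([[ 577., -167.]])), (0.61, [493.0, 176.9], array([[ 794., -256.]]))]
```

View pics/w1.png

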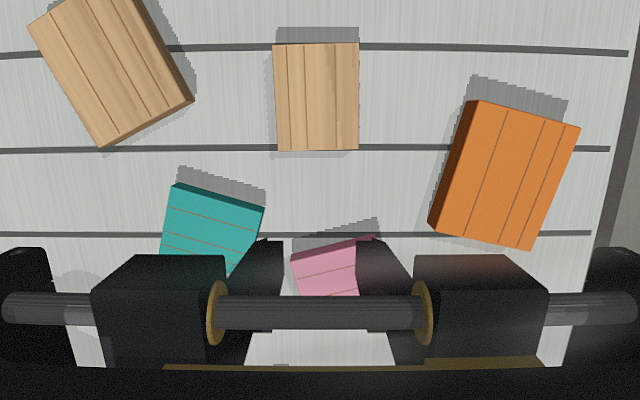

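The oak block at wrist pixels (273-359, 42-151) is clearly smaller than the other oak one at (30-195, 0-148). It is almost straight and lies before the gap, so it is confirmed as the sample. Next I'll look at the station from above.

Emit:
step_arm:
  steps: [0,0,35,0,0,0,0.4,0,0,35,0,0,0,0.4,0,0,35,0,0,0,0.4,0,0,35,0,0,0,0.4,0,0,20,0,0,0,0.4,0,0,0,0,0,0,0.4,0,0,0,0,0,0,0.4]

```text
time: 4.7
tcp_pos: [579.8, -91.3, 239.2]
tcp_rot: [-1.571, -0.001, -0.006]
wrist_force: [-0.4, -0.9, 0.6]
opening: 35.2
```

Run:
```python
from h import *
print(ctrl.observe()["tcp_pos"])
f=ctrl.grab_frame("wrist");save("w2",f["color"])
for r in ctrl.trace("sample","wrist"): print(round(r["p"],2),r["rect"],r["region"].sum())
for q in ["gap","stop_face","sample"]: print(q,[(round(r["p"],2),r["at"],ray(f,r["at"],17*(q=="stop_face")).round()) for r in ctrl.spot_point(q,"wrist")])
for a,ce,mm in comps(blue(f)):
    print(a,ce.round(1),ray(f,ce,6).round(),ray(f,ce,34).round())
    if a>2500: print("bar",fit([(f,mm)],(584,157,[0,-.2,.2]),(160,24,34)))
```

```text
[579.77273052 -91.31524833 239.2384961 ]
0.97 [247.3, 334.1, 269.3, 365.8] 590
0.78 [446.3, 229.4, 557.8, 284.5] 2440
0.65 [295.9, 335.1, 381.7, 368.3] 1711
0.63 [279.1, 188.6, 356.8, 281.6] 6819
gap [(0.66, [319.2, 227.4], array([[ 578., -165.]]))]
stop_face []
sample [(0.96, [146.9, 200.1], array([[ 362., -128.]])), (0.84, [338.7, 369.0], array([[ 606., -388.]])), (0.75, [318.2, 229.1], array([[ 577., -167.]]))]
719 [401.7  75. ] [[671.  16.]] [[664.  13.]]
718 [245.4  79.3] [[497.  12.]] [[503.  10.]]
```

View pics/w2.png

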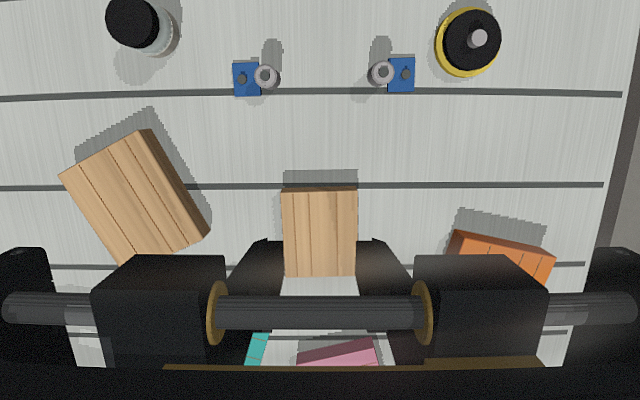

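The view agrees: posts at (266,74) and (382,71), feet at (245,79) and (402,75), and the sample at (281-357, 188-277), nearly square to the gap. I'll refine the relative pose.

Run:
```python
from h import *
f=ctrl.grab_frame("wrist")
g=f["color"].astype(int)
# posts: circles in enlarged crop
gr=cv2.cvtColor(f["color"],cv2.COLOR_RGB2GRAY)
P=[]
for x0 in (250,366):
    c=cv2.resize(gr[56:92,x0:x0+34],None,fx=8,fy=8,interpolation=3)
    h=cv2.HoughCircles(c,cv2.HOUGH_GRADIENT,1,200,param1=80,param2=15,minRadius=60,maxRadius=115)
    p=(h[0,0,:2]+.5)/8-.5+[x0,56];P.append(ray(f,p,36)[0]);print("post",p,h[0,0,2]/8,P[-1])
feet=[ray(f,ce,6)[0] for a,ce,mm in comps(blue(f)) if 600<a<900]
print("gap posts",(P[0]+P[1])/2,P[1]-P[0],"feet",np.mean(feet,0),feet[0]-feet[1])
# sample top-face edges, warm colour
hsv=cv2.cvtColor(f["color"],cv2.COLOR_RGB2HSV);m=((hsv[...,0]<22)&(hsv[...,1]>70)&(hsv[...,2]>120)).astype(np.uint8)
for r in range(196,264,12):
    xs=np.where(m[r,270:368])[0]+270;L=ray(f,[(xs.min()-.5,r),(xs.max()+.5,r)],24);print(r,L.round(1).tolist(),L.mean(0).round(1))
for c in range(286,356,12):
    ys=np.where(m[160:300,c])[0]+160;print(c,ray(f,[(c,ys.min()-.5),(c,ys.max()+.5)],24).round(1).tolist())
```

```text
post [265.25  75.25] 11.25 [524.64069824  12.33656096]
post [380.  72.] 13.6125 [641.33679709  14.65423811]
gap posts [582.98874767  13.49539954] [116.69609885   2.31767715] feet [583.98961927  14.29662392] [173.48695876   3.79930636]
196 [[532.8, -118.1], [622.8, -118.7]] [ 577.8 -118.4]
208 [[533.3, -132.6], [623.2, -133.2]] [ 578.3 -132.9]
220 [[533.9, -147.4], [623.5, -148.0]] [ 578.7 -147.7]
232 [[534.5, -162.5], [623.9, -163.1]] [ 579.2 -162.8]
244 [[533.9, -178.0], [621.9, -178.6]] [ 577.9 -178.3]
256 [[535.7, -193.8], [622.3, -194.4]] [ 579.  -194.1]
286 [[540.5, -112.8], [536.5, -221.7]]
298 [[554.3, -111.7], [551.5, -220.4]]
310 [[568.1, -111.8], [566.4, -220.5]]
322 [[581.9, -110.7], [581.3, -220.6]]
334 [[595.6, -110.8], [596.2, -219.3]]
346 [[609.4, -110.9], [611.1, -219.4]]
```

Emit:
step_arm:
  steps: [0,0,-40,0,-0.32,0,0.4,0,0,-40,0,0,0,0.4,0,0,-40,0,0,0,0.4,0,0,-37,0,0,0,0.4,0,35,0,0,0,0,0.4,0,35,0,0,0,0,0.4,0,35,0,0,0,0,0.4,0,35,0,0,0,0,0.4,0,35,0,0,0,0,0.4,0,0,0,0,0,0,0.4]

```text
time: 5.83
tcp_pos: [579.2, -246.8, 56.9]
tcp_rot: [-1.564, 0.01, 0.021]
wrist_force: [-1.5, 0.3, -0.5]
opening: 34.8
```

Emit:
step_arm:
  steps: [0,0,0,0,0,0,0.4]

```text
time: 5.92
tcp_pos: [581.8, -248.3, 63.2]
tcp_rot: [-1.569, 0.002, 0.021]
wrist_force: [-0.5, -0.5, 1.3]
opening: 35.0
```

Emit:
step_arm:
  steps: [0,25,0,0,0,0,0.4,0,20,0,0,0,0,0.4,0,8,0,0,0,0,0.4,0,0,0,0,0,0,0.4,0,0,0,0,0,0,0.4,0,0,0,0,0,0,0.4,0,0,0,0,0,0,0.4]

```text
time: 6.5
tcp_pos: [583.1, -248.6, 12.5]
tcp_rot: [-1.572, -0.002, 0.021]
wrist_force: [0.2, 0.8, -0.0]
opening: 35.3
```

Run:
```python
from h import *
s=ctrl.observe();print(s["tcp_pos"],s["wrist_force"],s["joint_positions"])
```

```text
[ 583.11120619 -248.57439189   12.5086791 ] [ 0.24552971  0.77297338 -0.03485568] [-5.87475753e-01  7.88297160e-01  1.36219339e+00 -1.33914094e-05
  9.88365357e-01 -6.08817405e-01]
```

Emit:
step_arm:
  steps: [-3,1,5,0,0,0,0.4,0,0,5,0,0,0,0.4,0,0,3,0,0,0,0.4,0,0,2,0,0,0,0.4,0,0,2,0,0,0,0.4,0,0,2,0,0,0,0.4,0,0,2,0,0,0,0.4,0,0,2,0,0,0,0.4,0,0,2,0,0,0,0.4,0,0,2,0,0,0,0.4]

```text
time: 7.33
tcp_pos: [578.9, -221.1, 9.8]
tcp_rot: [-1.571, -0.0, 0.021]
wrist_force: [0.3, -1.4, 0.9]
opening: 35.7
```

Emit:
step_arm:
  steps: [0.4,0,4,0,0,0,0.4,0.4,0,4,0,0,0,0.4,0.4,0,4,0,0,0,0.4,0.4,0,4,0,0,0,0.4,0.4,0,4,0,0,0,0.4,0.4,0,4,0,0,0,0.4,0.4,0,4,0,0,0,0.4,0.4,0,4,0,0,0,0.4,0.4,0,4,0,0,0,0.4,0.4,0,4,0,0,0,0.4]

```text
time: 8.17
tcp_pos: [582.0, -180.7, 9.7]
tcp_rot: [-1.571, -0.0, 0.021]
wrist_force: [-0.5, -1.2, 1.8]
opening: 35.3
```

```bash
cat > m.py <<'E'
from h import *
import sys
f=ctrl.grab_frame("wrist");save(sys.argv[1],f["color"])
s=ctrl.observe();print(s["tcp_pos"].round(1) if hasattr(s["tcp_pos"],"round") else s["tcp_pos"],s["wrist_force"])
hsv=cv2.cvtColor(f["color"],cv2.COLOR_RGB2HSV)
for a,ce,mm in comps(blue(f),200): print("blue",a,ce.round(1),ray(f,ce,6)[0].round(1),"z34",ray(f,ce,34)[0].round(1))
E
python3 m.py w3
```

```text
[ 582.  -179.9    9.7] [-0.10481987  0.28850025 -1.07896675]
```

View pics/w3.png

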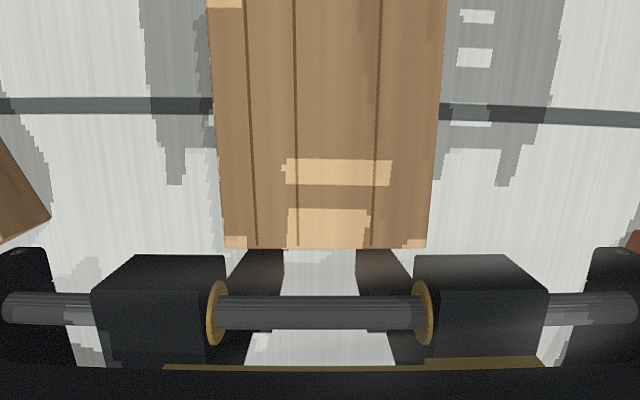

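The block follows the fingers squarely (rear edge from (224,248) to (427,248)). I'll push on until just before the posts.

Emit:
step_arm:
  steps: [0.4,0,4,0,0,0,0.4,0.4,0,4,0,0,0,0.4,0.4,0,4,0,0,0,0.4,0.4,0,4,0,0,0,0.4,0.4,0,4,0,0,0,0.4,0.4,0,4,0,0,0,0.4,0.4,0,4,0,0,0,0.4,0.4,0,4,0,0,0,0.4,0.4,0,3,0,0,0,0.4,0,0,0,0,0,0,0.4]

```text
time: 9.05
tcp_pos: [584.8, -145.2, 9.7]
tcp_rot: [-1.57, 0.0, 0.022]
wrist_force: [-0.0, 0.0, -0.2]
opening: 35.3
```

Emit:
step_arm:
  steps: [0,0,-5,0,0,0,0.4,0,0,-15,0,0,0,0.4,0,-15,-15,0,0,0,0.4,0,-38,0,0,0,0,0.4,0,-38,0,0,0,0,0.4,0,-38,0,0,0,0,0.4,0,-38,0,0,0,0,0.4,0,0,30,0,0,0,0.4,0,0,30,0,0,0,0.4,0,0,0,0,0,0,0.4]

```text
time: 9.88
tcp_pos: [584.2, -118.4, 177.6]
tcp_rot: [-1.57, -0.001, 0.024]
wrist_force: [-0.2, 0.7, -1.1]
opening: 35.4
```

Emit:
step_arm:
  steps: [0,0,0,0,0,0,0.4,0,0,0,0,0,0,0.4,0,0,0,0,0,0,0.4]

```text
time: 10.13
tcp_pos: [584.2, -122.5, 176.5]
tcp_rot: [-1.571, 0.0, 0.02]
wrist_force: [0.1, 0.3, -0.2]
opening: 35.2
```

```bash
python3 m.py w4
```

```text
[ 584.2 -122.3  176.4] [-0.73416131 -0.8665678  -0.14926783]
blue 1105 [226.8  35.4] [496.7  11.6] z34 [504.2   5.9]
blue 1083 [419.9  35.5] [671.1  15.2] z34 [663.2   9.2]
```

View pics/w4.png

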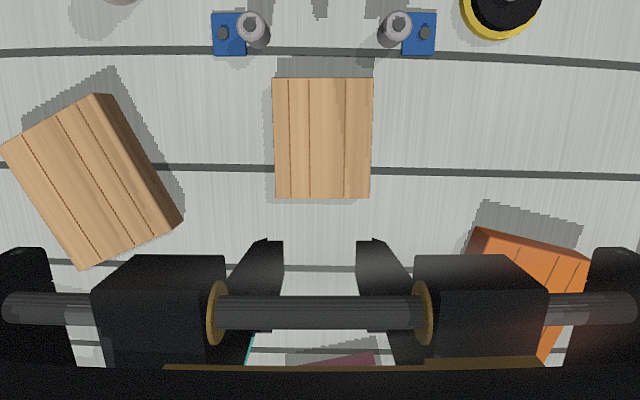

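```bash
cat > s.py <<'E'
from h import *
f=ctrl.grab_frame("wrist")
fe=np.array(sorted([ray(f,ce,6)[0].tolist() for a,ce,mm in comps(blue(f)) if 600<a<1600]))
g=fe.mean(0);d=fe[1]-fe[0];th=np.arctan2(d[1],d[0])
hsv=cv2.cvtColor(f["color"],cv2.COLOR_RGB2HSV);m=((hsv[...,0]<22)&(hsv[...,1]>60)&(hsv[...,2]>90)).astype(np.uint8)
a,ce,mm=min((c for c in comps(m,1000)),key=lambda c:np.hypot(*(c[1]-[322,140])));mm=mm.astype(np.uint8)
r=cv2.minAreaRect(ray(f,max(cv2.findContours(mm,0,1)[0],key=cv2.contourArea)[:,0,:],24).astype(np.float32));print(r)
q=fit([(f,mm.astype(float))],(r[0][0],r[0][1],[1.57,1.65]),(110,90,24));print("fit",q)
c,s=np.cos(th),np.sin(th)
v=np.array(q[:2])-g
print("gap",g,"d",d,"th",th,"| st x",-s*v[0]+c*v[1]," st y",-(c*v[0]+s*v[1]),"askew",q[2]-np.pi/2-th)
E
python3 s.py
```

```text
((584.7559814453125, -79.10012817382812), (90.037841796875, 109.37886047363281), 1.2250256538391113)
fit (np.float64(584.7591088886325), np.float64(-79.51646132120382), np.float64(1.6022497724766465), np.float64(0.030943380544184773))
gap [583.9070078   13.32263319] d [174.39625472   3.84752867] th 0.02205841301255189 | st x -92.83530337345384  st y 1.1958232264744275 askew 0.009395032669198014
```

Emit:
step_arm:
  steps: [2,0,-28,0,0,0,0.4,0,0,-28,0,0,0,0.4,0,30,0,0,0,0,0.4,0,35,0,0,0,0,0.4,0,35,0,0,0,0,0.4,0,35,0,0,0,0,0.4,0,20,0,0,0,0,0.4,0,10,0,0,0,0,0.4,0,0,0,0,0,0,0.4,0,0,0,0,0,0,0.4]

```text
time: 11.07
tcp_pos: [587.9, -177.5, 12.5]
tcp_rot: [-1.571, -0.001, 0.021]
wrist_force: [0.7, -0.5, -0.0]
opening: 35.1
```

Emit:
step_arm:
  steps: [0,0,0,0,0,0,0.4,0,0,0,0,0,0,0.4]

```text
time: 11.23
tcp_pos: [588.3, -177.4, 13.4]
tcp_rot: [-1.572, -0.003, 0.021]
wrist_force: [0.7, 0.1, 1.0]
opening: 35.2
```

Emit:
step_arm:
  steps: [-2,2,6,0,0,0,0.4,0,0,6,0,0,0,0.4,0,0,5,0,0,0,0.4,0,0,3,0,0,0,0.4,0,0,3,0,0,0,0.4,0,0,2,0,0,0,0.4,0,0,2,0,0,0,0.4,0,0,2,0,0,0,0.4,0,0,2,0,0,0,0.4,0,0,2,0,0,0,0.4]

```text
time: 12.07
tcp_pos: [584.8, -143.9, 9.7]
tcp_rot: [-1.571, -0.0, 0.021]
wrist_force: [0.1, -1.0, -0.7]
opening: 35.4
```

Emit:
step_arm:
  steps: [0.15,0,3,0,0,0,0.4,0.15,0,3,0,0,0,0.4,0.15,0,3,0,0,0,0.4,0.15,0,3,0,0,0,0.4,0.15,0,3,0,0,0,0.4,0.15,0,3,0,0,0,0.4,0.15,0,3,0,0,0,0.4,0.15,0,3,0,0,0,0.4,0,0,3,0,0,0,0.4,0,0,3,0,0,0,0.4]

```text
time: 12.9
tcp_pos: [585.3, -113.7, 9.7]
tcp_rot: [-1.571, 0.0, 0.021]
wrist_force: [0.8, -0.4, -0.1]
opening: 35.6
```

Emit:
step_arm:
  steps: [0,0,3,0,0,0,0.4,0,0,3,0,0,0,0.4,0,0,3,0,0,0,0.4,0,0,3,0,0,0,0.4,0,0,3,0,0,0,0.4,0,0,3,0,0,0,0.4,0,0,3,0,0,0,0.4]

```text
time: 13.48
tcp_pos: [584.8, -92.7, 9.7]
tcp_rot: [-1.571, 0.0, 0.021]
wrist_force: [0.1, -0.6, -0.6]
opening: 35.0
```

```bash
python3 m.py w5
python3 - <<'E'
from h import *
f=ctrl.grab_frame("side");save("s5",cv2.resize(f["color"][130:290,230:430],None,fx=4,fy=3.75,interpolation=2)[:, :])
im=cv2.imread("pics/w5.png");b=cv2.imread("pics/s5.png")
cv2.imwrite("pics/c5.png",np.hstack([cv2.resize(im[:200],(400,400)) , cv2.resize(b,(400,400))]))
E
```

```text
[584.8 -92.2   9.7] [ 0.61983161  0.20755646 -0.55644425]
blue 2753 [124.9  43.6] [496.6   4.4] z34 [512.5  -0.7]
blue 2675 [525.3  44.3] [671.9   8.1] z34 [655.3   2.4]
```

View pics/c5.png

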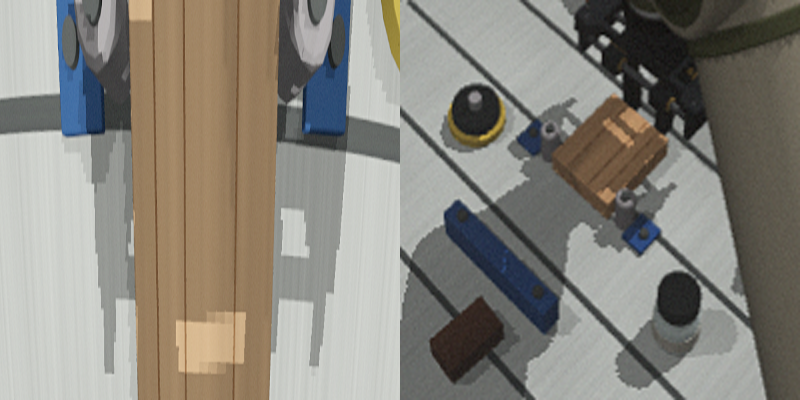

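The block's front is between the posts with clearance on both sides. I'll go on straight.

Emit:
step_arm:
  steps: [0,0,3,0,0,0,0.4,0,0,3,0,0,0,0.4,0,0,3,0,0,0,0.4,0,0,3,0,0,0,0.4,0,0,3,0,0,0,0.4,0,0,3,0,0,0,0.4,0,0,3,0,0,0,0.4,0,0,3,0,0,0,0.4,0,0,3,0,0,0,0.4,0,0,3,0,0,0,0.4]

```text
time: 14.42
tcp_pos: [584.2, -62.7, 9.8]
tcp_rot: [-1.571, -0.0, 0.021]
wrist_force: [0.1, -1.9, 1.4]
opening: 35.3
```

Emit:
step_arm:
  steps: [0,0,3,0,0,0,0.4,0,0,3,0,0,0,0.4,0,0,3,0,0,0,0.4,0,0,3,0,0,0,0.4,0,0,3,0,0,0,0.4,0,0,3,0,0,0,0.4,0,0,3,0,0,0,0.4,0,0,3,0,0,0,0.4,0,0,3,0,0,0,0.4,0,0,3,0,0,0,0.4]

```text
time: 15.25
tcp_pos: [583.6, -32.7, 9.7]
tcp_rot: [-1.571, 0.0, 0.021]
wrist_force: [0.1, -1.9, 0.7]
opening: 35.1
```

Emit:
step_arm:
  steps: [0,0,3,0,0,0,0.4,0,0,3,0,0,0,0.4,0,0,3,0,0,0,0.4,0,0,3,0,0,0,0.4,0,0,3,0,0,0,0.4,0,0,3,0,0,0,0.4,0,0,3,0,0,0,0.4,0,0,3,0,0,0,0.4,0,0,3,0,0,0,0.4,0,0,3,0,0,0,0.4]

```text
time: 16.08
tcp_pos: [582.9, -2.7, 9.7]
tcp_rot: [-1.571, -0.0, 0.021]
wrist_force: [-0.1, -1.9, 2.6]
opening: 35.3
```

Emit:
step_arm:
  steps: [0,0,3,0,0,0,0.4,0,0,3,0,0,0,0.4,0,0,3,0,0,0,0.4,0,0,3,0,0,0,0.4,0,0,2,0,0,0,0.4,0,0,2,0,0,0,0.4,0,0,2,0,0,0,0.4,0,0,1,0,0,0,0.4]

```text
time: 16.75
tcp_pos: [582.5, 16.2, 9.7]
tcp_rot: [-1.571, 0.0, 0.021]
wrist_force: [-0.2, -2.2, -0.0]
opening: 34.9
```

Emit:
step_arm:
  steps: [0,0,1,0,0,0,0.4,0,0,1,0,0,0,0.4]

```text
time: 16.92
tcp_pos: [582.5, 18.0, 9.7]
tcp_rot: [-1.571, 0.0, 0.021]
wrist_force: [0.3, -1.7, 1.3]
opening: 35.6
```

Emit:
step_arm:
  steps: [0,0,1,0,0,0,0.4,0,0,1,0,0,0,0.4]

```text
time: 17.08
tcp_pos: [582.4, 20.0, 9.7]
tcp_rot: [-1.571, 0.0, 0.021]
wrist_force: [-0.2, -1.1, 0.9]
opening: 35.2
```

Emit:
step_arm:
  steps: [0,0,1,0,0,0,0.4]

```text
time: 17.17
tcp_pos: [582.4, 21.0, 9.7]
tcp_rot: [-1.571, -0.0, 0.021]
wrist_force: [0.1, -1.3, 0.9]
opening: 35.1
```

Emit:
step_arm:
  steps: [0,0,1,0,0,0,0.4]

```text
time: 17.25
tcp_pos: [582.4, 22.1, 9.7]
tcp_rot: [-1.571, 0.0, 0.021]
wrist_force: [-0.6, -1.7, 1.2]
opening: 35.2
```

Emit:
step_arm:
  steps: [0,0,1,0,0,0,0.4]

```text
time: 17.33
tcp_pos: [582.4, 23.1, 9.7]
tcp_rot: [-1.571, 0.0, 0.021]
wrist_force: [0.5, -1.2, 1.0]
opening: 35.1
```

Emit:
step_arm:
  steps: [0,0,0.7,0,0,0,0.4]

```text
time: 17.42
tcp_pos: [582.3, 23.8, 9.7]
tcp_rot: [-1.571, 0.0, 0.021]
wrist_force: [1.3, -1.3, 1.6]
opening: 35.5
```

Emit:
step_arm:
  steps: [0,0,0.7,0,0,0,0.4]

```text
time: 17.5
tcp_pos: [582.5, 24.1, 9.7]
tcp_rot: [-1.571, -0.0, 0.022]
wrist_force: [1.3, -6.2, -0.8]
opening: 35.3
```

The force has risen to 6 N, so the block has reached the stop. One small nudge will seat it.

Emit:
step_arm:
  steps: [0,0,0.5,0,0,0,0.4]

```text
time: 17.58
tcp_pos: [582.5, 24.2, 9.7]
tcp_rot: [-1.572, -0.0, 0.022]
wrist_force: [0.6, -8.2, -1.2]
opening: 35.3
```

Emit:
step_arm:
  steps: [0,0,0,0,0,0,0.4]

```text
time: 17.67
tcp_pos: [582.5, 24.2, 9.8]
tcp_rot: [-1.572, -0.0, 0.022]
wrist_force: [0.4, -6.0, 0.6]
opening: 35.5
```

Seated, with the fingers stalled at y = 24.2. Now I'll back out straight, rise, and look.

Emit:
step_arm:
  steps: [0,0,-3,0,0,0,0.4,0,0,-10,0,0,0,0.4,0,0,-20,0,0,0,0.4,0,0,-20,0,0,0,0.4,0,-30,0,0,0,0,0.4,0,-38,0,0,0,0,0.4,0,-38,0,0,0,0,0.4,0,-38,0,0,0,0,0.4,0,-38,0,0,0,0,0.4,0,0,30,0,0,0,0.4]

```text
time: 18.5
tcp_pos: [585.5, -2.0, 199.3]
tcp_rot: [-1.574, -0.012, 0.017]
wrist_force: [0.2, -0.9, 0.7]
opening: 35.1
```

Emit:
step_arm:
  steps: [0,0,30,0,0,0,0.4,0,0,0,0,0,0,0.4,0,0,0,0,0,0,0.4,0,0,0,0,0,0,0.4]

```text
time: 18.83
tcp_pos: [582.1, 31.2, 191.4]
tcp_rot: [-1.571, 0.001, 0.021]
wrist_force: [-1.2, -0.1, -0.7]
opening: 35.3
```

```bash
python3 m.py w6; python3 s.py
```

```text
[582.1  30.9 191.4] [ 0.56204314 -0.2213749  -0.53384966]
blue 5132 [322.   45.5] [580.5 160.6] z34 [580.5 155.6]
blue 728 [239.7 192.6] [496.9  14.8] z34 [503.8  22. ]
blue 715 [404.1 192.5] [671.1  18.9] z34 [663.4  25.8]
((582.2495727539062, 89.52098083496094), (89.73841857910156, 109.25753784179688), 1.2490923404693604)
fit (np.float64(582.2352755327754), np.float64(89.30766915378088), np.float64(1.5896721226537103), np.float64(0.027350502555078093))
gap [584.01577827  16.65963865] d [174.17265366   4.3467669 ] th 0.024951476032960152 | st x 72.66983877384556  st y -0.032538989398339435 askew -0.006075680174146437
```

View pics/w6.png

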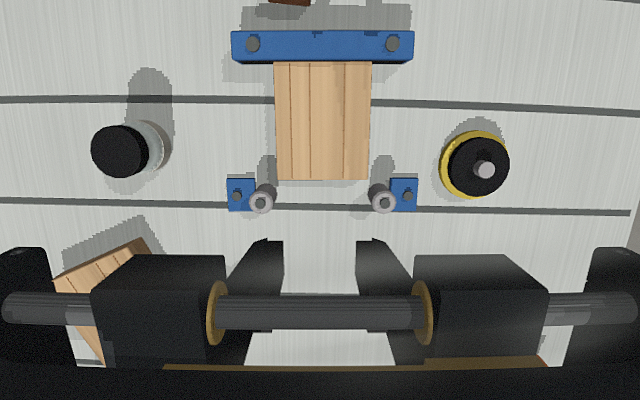

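```bash
python3 -c "
from plant import ctrl
s=ctrl.observe();print(s['time'],s['dq']);print(ctrl.job_done())"
```

```text
18.9333 [-0.00088914 -0.00103249 -0.00163291  0.00106032  0.00021831  0.00398312]
the job is handed in; nothing more can be done
None
```

The sample block is home: it went through the gap short side first and lies flat against the blue stop bar. I handed the job in at about 19 s of the 72 s allowed. `job_done()` gives no verdict.

- **How it went in:** I pushed the smaller oak block along the deck with two spread fingers, correcting about 9 mm sideways on the way. At the stop, the wrist force rose from about 1.5 N to 6–8 N and the fingers stalled.
- **Last picture:** The block's front edge lies along the bar, with 0.0 mm sideways offset and 0.35° askew, within measuring error. The arm was still, about 190 mm above the deck. The jar and pad looked undisturbed. Only an edge of the walnut showed and the emergency stop was out of view, but the arm went near neither.
- **One disagreement:** The camera put the block's centre at station x = 72.7 mm instead of 75. This is about the calibration error plus a bias from using the feet's centres as the reference. The stall and the picture both show it touching the bar.

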